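# Select the funnel's station on the filtration manifold

### The arm

A 6-joint arm with a two-finger parallel gripper is mounted at the origin on the work surface. World frame = base frame: x ahead of the robot, y to its left, z up, the work surface at z = 0. Lengths are in m, angles in rad, forces in N, time in s.
With the tool pointing down it reaches from about 0.225 to 0.875 m from the base axis. Payload 3.4 kg.
Tool frame: the origin (TCP) lies at the very end of the fingers, on their centre line; the grasp point (between the pads) lies behind it (manip.tcp_to_grasp is the z of the grasp point in the tool frame, in m); z points along the fingers, y is the direction in which the jaws open and shut (so a half turn about z gives the same grasp; the last joint's range is limited). The gripper opens to 85 mm and grips with 20 to 120 N. Pads are 22 mm wide; open, the fingers measure 114 mm over their backs; the gripper's body (76 mm by 85 mm) begins 54 mm behind the grasp point. The pads swing forward as they close: fully open they stand 13 mm farther back than shut.
Start: joints at [-1.316, 0.276, 1.505, -0, 1.361, -0.121], TCP at [0.211, -0.535, 0.231] pointing down, gripper open.
Joint ranges: [-2.89, 2.89], [-0.75, 2.08], [0.22, 2.7], [-1.18, 4.32], [0.11, 2.71], [-2.7, 2.7]. Speed limits (rad/s): [2.57, 2.57, 3.14, 3.14, 3.14, 3.14].

### API

Orientations are given as a unit quaternion [w, x, y, z].
In Python, from rig import manip, eyes gives the robot as it stands.
- The arm moves only by the tool servo_tool, never from a script. Its argument "increments" is a list of rows, each an object with "slide": the shift along the tool's x, y, z in m, a list of three; "spin": the turn about the tool's z in degrees. A call has 1 to 8 rows; each row shifts and turns the commanded pose from where the row before left it, along the tool's axes as they then stand; what a row does not reach is not made up. A row lasts 1/10 s, in which the tool goes at most 50 mm and 8.59 degrees, less where a joint would pass 70% of its speed; a pose out of reach is approached as far as the arm can. A call is refused whole if a number of a shift passes 0.05 or a number of a turn 8.59, either way. A call with a gripper value outside its range is refused whole. "hand" is the opening, from 0 (shut) to 1 (fully open), set as the call begins (left out, the last holds). The fingers move at their own pace and stop on an object; "newtons" is the grip in N (left out, the last holds). Time passes only in rows, so rows that do not move let the fingers close. It gives the time, the measured TCP pose, the force and the opening at its end, in the units of the state.
- manip.get_state(): the state, without advancing time (a new reading comes with each control period).
- eyes.get_image(name): name is "scene" or "top" or "wrist"; returns the picture (420x560x3 uint8, blue, green, red); there is no depth.
- eyes.calibration(name): a dict with "fx", "fy", "cx", "cy" (pixels), "rvec" (rotation vector, rad) and "tvec" (3), from world to camera coordinates, as OpenCV has them; the wrist camera has in their place "hand_eye" (4x4, takes a point from camera to tool coordinates, whose origin is the TCP and whose axes are the flange's). Camera axes: x right, y down, z forward; pixel columns grow to the right and rows downward; lengths in m; the calibration is good to about 2 mm. A picture is of the moment at which its call begins: read the wrist's pose just before it. calibration takes no time and is no camera call.
- manip.sign_off(): hands the job in, once; it reports no verdict.
The state is a dict: "clock": time; "qpos": joint angles; "qd": joint speeds; "effort": joint torques, N m; "position": TCP position; "ee_rot": TCP orientation; "contact_force": force on the tool from outside, world axes, zero at the start; "moment": the same for the moment, N m; "width": finger opening in m.
Only numpy, scipy, OpenCV 4.12 (cv2) and the standard library are available. Lean on these libraries where they do the work, as an engineer would, in place of code of your own. Each camera call takes 0.05 s, during which the arm holds its last target.

### The job

Set the selector of the round filtration manifold to the station that carries the tall porcelain funnel: push the sprung knob down just far enough to free it (never ram it onto its stop or wrench it against a slot's side), turn it the shorter way round, and let it spring fully up into that station's slot. The slots are cut a little off the stations, so feel for it; then let go, and leave the beaker, mortar and bottle beside it where they stand.

Things in the scene. Friction and masses are not known exactly. Their poses are not given: they have to be found in the camera images.
- manifold: Fixed round white housing, aluminium top, 270 mm across, top 45 mm above the table. Origin: centre of its underside, on the selector's axis; z up.
- stations (a point): Centre of the housing top. Eight stations around it at 105 mm radius, every 45 degrees from the manifold's +x. Seven are low: steel plugs 26 mm across, 14 mm high, and along -x a brass fitting 26 mm high. One has the funnel, always at 90, 135, 225 or 270 degrees counter-clockwise from +x. All but the one along +x (parking) have a hidden slot 0 to 8 degrees (0.14 rad) to either side of them, each differently, unmeasurable; key play 2 degrees either way.
- funnel: The white porcelain funnel cup (open top, dark rubber foot) on its station, upright and fixed: 42 mm across, 68 mm high, its rim 113 mm above the table. Origin: centre of its foot, on the housing top.
- selector (a joint): Turn of the selector knob in rad, counter-clockwise from above, without end stops (it wraps round: 0 and 2 pi are the same place). At 0 the pointer lies along the manifold's +x axis. It starts within 0.2 of 0, fully up in the wide parking slot there (free about 0.25 either way; it must be pressed to leave it). Turning it takes 0.06 to 0.15 N m.
- press (a joint): How far the knob is pressed down, m. 0: fully up, key seated 4.5 mm deep in a slot. 0.0045: key rests under the land between two slots, only deeper can it pass a slot. 0.012: hard stop; over 0.0105 counts as rammed. The spring lifts with 4 N at the top, 1 N more per mm down; with the key under a slot and nothing holding it down the knob pops up in 0.1 s.
- selector_grip (a point): Point on the knob's axis at which to take its grip bar, 92 mm above the table when fully up; sinks with the knob. x axis: along the pointer. Bar: black, upright, 50 mm long along the pointer, 14 mm thick, 70 to 102 mm above the table. Under it a round flange 64 mm across, upper face at 70 mm, on which fingertips can press.
- selector_aim (a point): Imaginary point moving with the knob, 105 mm out from the axis in the direction of the pointer (a nose with a white line at one end of the bar): over the middle of the station pointed at.
- key: Hidden steel key that turns and sinks with the knob, inside the housing, 34 mm out from the axis under the pointer. Origin: the point below it at table level (when fully up). Turning the knob while the key is held by a slot's side loads it: over 40 N there (1.4 N m on the knob) counts as wrenched.
- beaker: Bystander: glass beaker, 68 mm across, 90 mm high, standing left of the manifold. Origin: centre of its underside.
- mortar: Bystander: white ceramic mortar bowl, 100 mm across, 60 mm high, standing right of the manifold. Origin: centre of its underside.
- bottle: Bystander: white plastic bottle, 52 mm across, 110 mm high, standing beyond the manifold. Origin: centre of its underside.

How it is judged:
On the way:
1. the pointer is brought round to the funnel's station (horizontal distance between selector_aim and funnel below 0.03 m), for 0.1 s.
At the end, for the whole second after the job is handed in: The selector has sprung fully up (within 1.5 mm) into the slot of the funnel's station, the point 105 mm out along its pointer lying within 24 mm of the funnel's axis, and it is at rest (horizontal distance between selector_aim and funnel below 0.024 m and value of joint press below 0.0015 m and velocity of joint selector between -0.05 and 0.05 rad/s); the robot touches nothing.
It fails at once if the selector is turned the long way round (170 degrees or more away from its start) (distance of selector_aim from where it was at the start of the episode above 0.2095 m).
It fails at once if the knob is rammed down towards its stop (pressed deeper than 10.5 mm) (value of joint press above 0.0105 m).
It fails at once if the knob is wrenched: its key is forced against the slot or land with over 40 N (contact force between key and anything else above 40 N).
It fails at once if the beaker, mortar or bottle is pushed away by more than 20 mm or tipped (distance of any of beaker, mortar, bottle from where it was at the start of the episode above 0.02 m or angle between any of beaker, mortar, bottle's own z axis and vertical above 0.3 rad).
It also fails if it takes over 58 s, if anything falls off the work surface, if the arm or the gripper's body presses on something with over 40 N, if the wrist force passes 120 N, or if a joint passes its speed limit or range.

## Working session

There is one attempt and no reset: what is moved stays moved. The work goes in short steps, Python scripts to look and compute and a tool call to move; the robot and the scene stay as the last step left them, time stands still between calls to the robot, and variables do not carry over. Pictures are saved under pics/ and viewed, and the job is handed in when it is done.

Besides the shell and the picture viewer there is one more tool, called after "Request:" as name(argument=value, ...) on one line, values as JSON. servo_tool: Moves the arm, as the interface text tells. Its arguments: {"type":"object","properties":{"increments":{"type":"array","items":{"type":"object","properties":{"slide":{"type":"array","items":{"type":"number"}},"spin":{"type":"number"}}}},"hand":{"type":"number"},"newtons":{"type":"number"}},"required":["increments"]}

```bash
mkdir -p pics; ls; python3 - <<'E'
from rig import manip, eyes
import cv2
for n in ["scene","top"]:
    im=eyes.get_image(n); cv2.imwrite(f"pics/{n}0.png",im); print(n,eyes.calibration(n))
print(eyes.calibration("wrist")); print(manip.get_state()); print(manip.tcp_to_grasp)
E
```

```text
pics
scene {'fx': 481.9774969579536, 'fy': 481.9774969579536, 'cx': 275.805721173627, 'cy': 210.08387251648338, 'rvec': array([ 0.96431014,  2.43698221, -1.05889235]), 'tvec': array([ 0.42728931, -0.21735414,  1.60897346])}
top {'fx': 485.15233603600075, 'fy': 485.15233603600075, 'cx': 280.33691689806636, 'cy': 206.24233024914207, 'rvec': array([ 2.16723041, -2.2002457 ,  0.05497468]), 'tvec': array([0.06327501, 0.59980757, 1.08756775])}
{'fx': 375.01598081212956, 'fy': 375.01598081212956, 'cx': 274.8463826282252, 'cy': 214.91136235067634, 'hand_eye': array([[-7.66577399e-04, -9.55810332e-01, -2.93983030e-01,
         7.42728553e-02],
       [ 9.99999468e-01, -5.29973196e-04, -8.84483486e-04,
         2.03733535e-05],
       [ 6.89595329e-04, -2.93983551e-01,  9.55810230e-01,
        -1.41864615e-01],
       [ 0.00000000e+00,  0.00000000e+00,  0.00000000e+00,
         1.00000000e+00]])}
{'clock': 0.1, 'qpos': array([-1.31600894e+00,  2.76508262e-01,  1.50600152e+00,  2.73712836e-07,
        1.36070202e+00, -1.21023363e-01]), 'qd': array([ 0.00219557, -0.00090611, -0.00478874, -0.00108103,  0.00104226,
       -0.00055149]), 'effort': array([ 2.79418273e-04, -4.17702305e+01, -2.46403903e+01, -2.52880682e-04,
        5.82071618e-03, -8.36127072e-06]), 'position': array([ 0.21090352, -0.53441907,  0.23054161]), 'ee_rot': array([-8.07774535e-04,  9.82397352e-01,  1.86801464e-01, -5.39721644e-05]), 'contact_force': array([ 0.80572865,  0.18100156, -0.22261361]), 'moment': array([ 0.00910938, -0.00703254, -0.0116219 ]), 'width': 0.08545315511252365}
-0.0187
```

View pics/scene0.png

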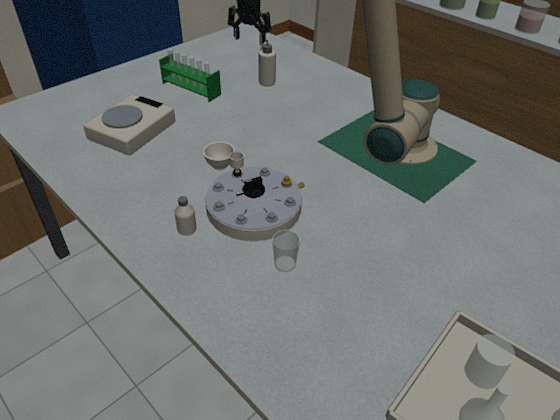

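View pics/top0.png

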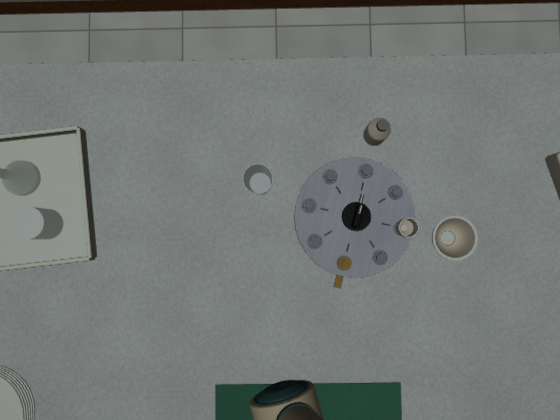

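```bash
cat > h.py <<'E'
import numpy as np, cv2
from rig import manip, eyes
from scipy.spatial.transform import Rotation as R
def ray(n,u,v):
    c=eyes.calibration(n); Rm=cv2.Rodrigues(c['rvec'])[0]
    d=Rm.T@np.array([(u-c['cx'])/c['fx'],(v-c['cy'])/c['fy'],1.]); o=-Rm.T@c['tvec']; return o,d
def onz(n,u,v,z):
    o,d=ray(n,u,v); return o+d*(z-o[2])/d[2]
def st():
    s=manip.get_state(); q=s['ee_rot']; M=R.from_quat([q[1],q[2],q[3],q[0]]).as_matrix()
    return s,M
def rep():
    s,M=st(); print('t',s['clock'],'p',s['position'].round(4),'xax',M[:,0].round(3),'yaw',np.degrees(np.arctan2(M[1,0],M[0,0])).round(2),'zax',M[:,2].round(3),'F',s['contact_force'].round(2),'M',s['moment'].round(3),'w',round(s['width'],4),'j6',s['qpos'][5].round(3)); return s,M
E
python3 - <<'E'
from h import *
rep()
im=cv2.imread('pics/top0.png'); 
cv2.imwrite('pics/topz.png',cv2.resize(im[140:300,230:490],None,fx=3,fy=3,interpolation=cv2.INTER_CUBIC))
hsv=cv2.cvtColor(im,cv2.COLOR_BGR2HSV)
# black flange/bar
m=((hsv[...,2]<45)*255).astype(np.uint8); m[:, :300]=0;m[:,420:]=0;m[:180]=0;m[250:]=0
cs=cv2.findContours(m,0,2)[0]
for c in cs:
    if cv2.contourArea(c)>50: print('dark',cv2.contourArea(c),cv2.minEnclosingCircle(c), onz('top',*cv2.minEnclosingCircle(c)[0],0.07))
# housing: lavender
m=cv2.inRange(hsv,(110,15,60),(140,90,255)); m[:,:280]=0;m[:,430:]=0;m[:150]=0;m[290:]=0
m=cv2.morphologyEx(m,cv2.MORPH_CLOSE,np.ones((9,9)))
c=max(cv2.findContours(m,0,2)[0],key=cv2.contourArea); e=cv2.fitEllipse(c); print('disc',e,onz('top',*e[0],0.045))
for nm,u,v,z in [('brass',344,263,.071),('plus',366,171,.059),('funnel',407,227.5,.113)]: print(nm,onz('top',u,v,z))
E
```

```text
t 0.1 p [ 0.2109 -0.5344  0.2305] xax [0.93  0.367 0.   ] yaw 21.53 zax [-0.     0.002 -1.   ] F [ 0.81  0.18 -0.22] M [ 0.009 -0.007 -0.012] w 0.0855 j6 -0.121
dark 590.0 ((355.7546081542969, 215.87423706054688), 14.289905548095703) [ 0.57403995 -0.10966328  0.07      ]
disc ((353.3487854003906, 216.6717071533203), (112.88433837890625, 117.64395141601562), 2.87675142288208) [ 0.57335884 -0.10787115  0.045     ]
brass [ 0.47280194 -0.08176508  0.071     ]
plus [ 0.6730781  -0.13618749  0.059     ]
funnel [ 0.54655457 -0.20901768  0.113     ]
```

View pics/topz.png

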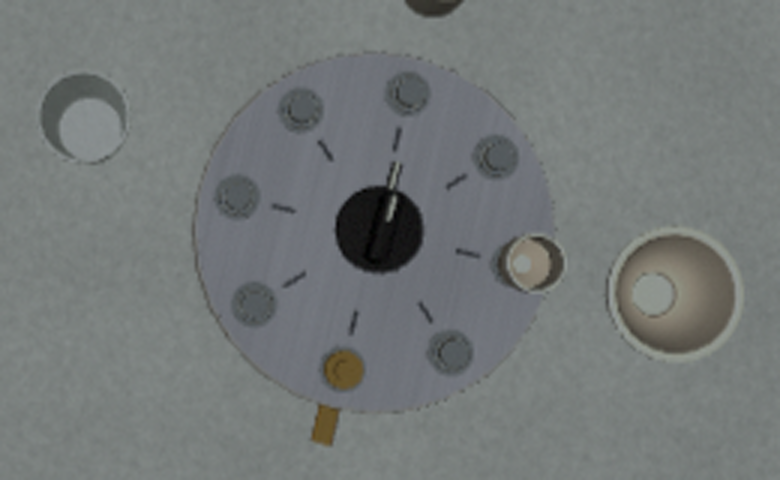

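```bash
python3 - <<'E'
from h import *
b=onz('scene',267,84,0); o,d=ray('scene',267,46); k=np.dot((b-o)[:2],d[:2])/np.dot(d[:2],d[:2]); print(b,o+k*d)
E
```

```text
[ 0.0554159  -0.61164224  0.        ] [ 0.05602496 -0.61220998  0.15511599]
```

Request:
servo_tool(increments=[{"slide": [0.041, -0.0219, 0]}, {"slide": [0.041, -0.0219, 0]}, {"slide": [0.041, -0.0219, 0]}, {"slide": [0.041, -0.0219, 0]}, {"slide": [0.041, -0.0219, 0]}, {"slide": [0.041, -0.0219, 0]}], hand=1)

```text
$.increments[0]: bad value
```

Request:
servo_tool(increments=[{"slide": [0.041, -0.022, 0], "spin": 0}, {"slide": [0.041, -0.022, 0], "spin": 0}, {"slide": [0.041, -0.022, 0], "spin": 0}, {"slide": [0.041, -0.022, 0], "spin": 0}, {"slide": [0.041, -0.022, 0], "spin": 0}, {"slide": [0.041, -0.022, 0], "spin": 0}], hand=1)

```text
clock: 0.7
position: [0.3921, -0.3201, 0.231]
ee_rot: [-0.0, 0.982, 0.187, -0.0]
contact_force: [-0.8, -0.9, -0.1]
width: 0.0853
```

Request:
servo_tool(increments=[{"slide": [0.041, -0.022, 0], "spin": 0}, {"slide": [0.041, -0.022, 0], "spin": 0}, {"slide": [0.041, -0.022, 0], "spin": 0}, {"slide": [0.041, -0.022, 0], "spin": 0}, {"slide": [0.041, -0.022, 0], "spin": 0}, {"slide": [0.041, -0.022, 0], "spin": 0}, {"slide": [0, 0, 0], "spin": -8.5}, {"slide": [0, 0, 0], "spin": -8.5}])

```text
clock: 1.5
position: [0.5724, -0.107, 0.2304]
ee_rot: [-0.0, 0.942, 0.334, -0.001]
contact_force: [-0.2, -0.3, -0.3]
width: 0.0855
```

Request:
servo_tool(increments=[{"slide": [0, 0, 0], "spin": -8.5}, {"slide": [0, 0, 0], "spin": -8.5}, {"slide": [0, 0, 0], "spin": -8.5}, {"slide": [0, 0, 0], "spin": -8.5}, {"slide": [0, 0, 0], "spin": -8.5}, {"slide": [0, 0, 0], "spin": -8.5}, {"slide": [0, 0, 0], "spin": -8.5}, {"slide": [0, 0, 0], "spin": -8.5}])

```text
clock: 2.3
position: [0.5715, -0.1087, 0.2307]
ee_rot: [-0.001, 0.596, 0.803, -0.0]
contact_force: [-0.2, 0.4, 0.6]
width: 0.0856
```

Request:
servo_tool(increments=[{"slide": [0, 0, 0], "spin": -8.5}, {"slide": [0, 0, 0], "spin": -8.5}, {"slide": [0, 0, 0], "spin": -8.5}, {"slide": [0, 0, 0], "spin": -8.5}, {"slide": [0, 0, 0], "spin": -8.5}, {"slide": [0, 0, 0], "spin": -8.5}, {"slide": [0, 0, 0], "spin": -8.5}, {"slide": [0, 0, 0], "spin": 0}])

```text
clock: 3.1
position: [0.5715, -0.1087, 0.2308]
ee_rot: [-0.001, 0.122, 0.993, 0.0]
contact_force: [0.7, -0.4, -0.4]
width: 0.0852
```

```bash
python3 - <<'E'
from h import *
rep()
im=eyes.get_image('wrist'); cv2.imwrite('pics/w1.png',im)
im=eyes.get_image('top'); cv2.imwrite('pics/t1.png',im)
E
```

```text
t 3.1 p [ 0.5715 -0.1087  0.2308] xax [-0.97   0.242  0.001] yaw 166.01 zax [-0.001  0.    -1.   ] F [ 0.67 -0.43 -0.36] M [ 0.014  0.046 -0.048] w 0.0852 j6 -1.634
```

View pics/w1.png

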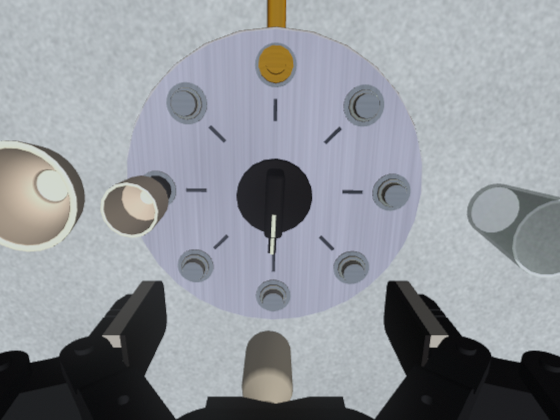

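```bash
cat >> h.py <<'E'
def wonz(p,M,u,v,z):
    c=eyes.calibration('wrist'); T=c['hand_eye']
    d=M@(T[:3,:3]@np.array([(u-c['cx'])/c['fx'],(v-c['cy'])/c['fy'],1.])); o=p+M@T[:3,3]
    return o+d*(z-o[2])/d[2]
E
python3 - <<'E'
from h import *
s,M=st(); p=s['position']
im=cv2.imread('pics/w1.png'); hsv=cv2.cvtColor(im,cv2.COLOR_BGR2HSV)
cv2.imwrite('pics/w1z.png',cv2.resize(im[150:310,215:335],None,fx=4,fy=4,interpolation=cv2.INTER_CUBIC)[:600])
m=((hsv[...,2]<50)*255).astype(np.uint8); m[:,:225]=0;m[:,325:]=0;m[:150]=0;m[248:]=0
c=max(cv2.findContours(m,0,2)[0],key=cv2.contourArea); pts=np.array([wonz(p,M,*q[0],0.07) for q in c if q[0][1]<215])
A=np.c_[2*pts[:,:2],np.ones(len(pts))]; x=np.linalg.lstsq(A,(pts[:,:2]**2).sum(1),rcond=None)[0]; print('flange',x[:2],np.sqrt(x[2]+x[0]**2+x[1]**2))
m=cv2.inRange(hsv,(112,12,60),(140,120,255))
m=cv2.morphologyEx(m,cv2.MORPH_CLOSE,np.ones((9,9)))
c=max(cv2.findContours(m,0,2)[0],key=cv2.contourArea)
pts=np.array([wonz(p,M,*q[0],0.045) for q in c if q[0][1]<275 and (q[0][0]>190)])
for i in range(4):
    A=np.c_[2*pts[:,:2],np.ones(len(pts))]; x=np.linalg.lstsq(A,(pts[:,:2]**2).sum(1),rcond=None)[0]; r=np.sqrt(x[2]+x[0]**2+x[1]**2)
    e=np.abs(np.hypot(*(pts[:,:2]-x[:2]).T)-r); print('disc',x[:2],r,len(pts)); pts=pts[e<max(2*np.median(e),.001)]
def an(a,b): d=b-a; return np.degrees(np.arctan2(d[1],d[0])).round(1), np.hypot(*d[:2]).round(3)
L=[(275.5,64,.071),(272.5,294,.059),(365,105,.059),(195,265,.059),(392,193,.059),(351,267,.059),(187,103,.059)]
P=[wonz(p,M,*q) for q in L]; 
for q in P: print(q.round(4), an(np.r_[x[:2],0],q))
print('axis',an(P[0],P[1]),an(P[2],P[5]))
print('funnel rim',wonz(p,M,136,206,.113))
m=((hsv[...,1]<60)&(hsv[...,2]>150)).astype(np.uint8)*255; m[:,:262]=0;m[:,284:]=0;m[:205]=0;m[258:]=0
ys,xs=np.nonzero(m); print(len(ys),ys.min(),ys.max())
for y in range(ys.min(),ys.max()+1,4):
    print(y,xs[ys==y].mean().round(1),end='; ')
E
```

```text
flange [ 0.57114023 -0.10961978] 0.029624169620234904
disc [ 0.57276302 -0.11007998] 0.13103916478576738 199
disc [ 0.57276302 -0.11007998] 0.13103916478576738 199
disc [ 0.57276302 -0.11007998] 0.13103916478576738 199
disc [ 0.57276302 -0.11007998] 0.13103916478576738 199
[ 0.4734 -0.0837  0.071 ] (np.float64(165.1), np.float64(0.103))
[ 0.6661 -0.1352  0.059 ] (np.float64(-15.1), np.float64(0.097))
[ 0.5198 -0.0213  0.059 ] (np.float64(120.8), np.float64(0.103))
[ 0.6201 -0.1965  0.059 ] (np.float64(-61.3), np.float64(0.098))
[ 0.5972 -0.0116  0.059 ] (np.float64(76.1), np.float64(0.101))
[ 0.657  -0.0588  0.059 ] (np.float64(31.3), np.float64(0.099))
[ 0.4833 -0.1594  0.059 ] (np.float64(-151.1), np.float64(0.102))
axis (np.float64(-15.0), np.float64(0.199)) (np.float64(-15.3), np.float64(0.142))
funnel rim [ 0.54453259 -0.20526437  0.113     ]
459 215 257
215 273.5; 219 273.5; 223 273.0; 227 272.5; 231 272.5; 235 272.5; 239 272.7; 243 272.9; 247 272.7; 251 273.1; 255 272.4;
```

View pics/w1z.png

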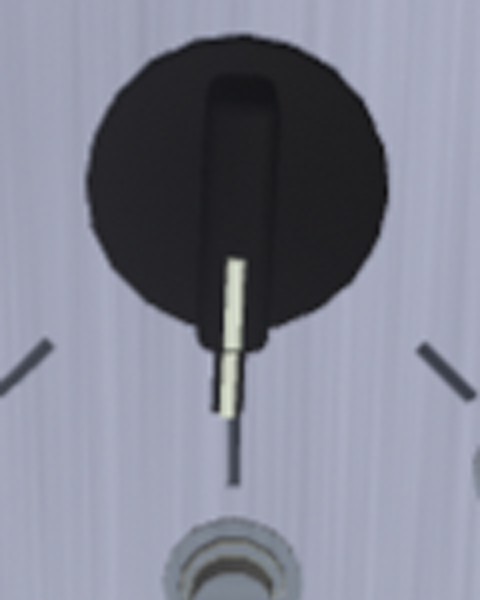

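```bash
python3 - <<'E'
from h import *
s,M=st(); p=s['position']
f=lambda x,y,z: wonz(p,M,215+x/4,150+y/4,z)
for a,b in [((244,80,.102),(234,335,.102)),((236,262,.102),(230,348,.102)),((211,100,.102),(204,320,.102)),((277,100,.102),(271,320,.102))]:
    A=f(*a);B=f(*b);d=B-A;print(A.round(4),B.round(4),np.degrees(np.arctan2(d[1],d[0])))
E
```

```text
[ 0.5458 -0.1017  0.102 ] [ 0.5932 -0.1156  0.102 ] -16.361529161958106
[ 0.5791 -0.1116  0.102 ] [ 0.5956 -0.117   0.102 ] -18.039294502224372
[ 0.5479 -0.1084  0.102 ] [ 0.5888 -0.1204  0.102 ] -16.303668289538912
[ 0.5509 -0.0967  0.102 ] [ 0.592 -0.108  0.102] -15.30875057086358
```

Request:
servo_tool(increments=[{"slide": [0, 0, 0.038], "spin": 2.4}, {"slide": [0, 0, 0.038], "spin": 0}, {"slide": [0, 0, 0.038], "spin": 0}, {"slide": [0, 0, 0.025], "spin": 0}, {"slide": [0, 0, 0.01], "spin": 0}, {"slide": [0, 0, 0.004], "spin": 0}, {"slide": [0, 0, 0], "spin": 0}])

```text
clock: 3.9
position: [0.5724, -0.109, 0.0788]
ee_rot: [0.0, 0.143, 0.99, -0.0]
contact_force: [0.4, 1.0, 0.0]
width: 0.0857
```

Request:
servo_tool(increments=[{"slide": [0, 0, 0], "spin": 0}, {"slide": [0, 0, 0], "spin": 0}, {"slide": [0, 0, 0], "spin": 0}, {"slide": [0, 0, 0], "spin": 0}, {"slide": [0, 0, 0], "spin": 0}, {"slide": [0, 0, 0], "spin": 0}, {"slide": [0, 0, 0], "spin": 0}, {"slide": [0, 0, 0], "spin": 0}], hand=0.26, newtons=20)

```text
clock: 4.7
position: [0.5718, -0.1088, 0.0783]
ee_rot: [-0.0, 0.142, 0.99, -0.0]
contact_force: [-0.3, -0.0, -0.5]
width: 0.0226
```

```bash
python3 - <<'E'
from h import *
rep()
im=eyes.get_image('wrist'); cv2.imwrite('pics/w2.png',im)
E
```

```text
t 4.7 p [ 0.5718 -0.1088  0.0783] xax [-0.959  0.282  0.   ] yaw 163.63 zax [-0. -0. -1.] F [-0.34 -0.02 -0.51] M [ 0.002  0.025 -0.014] w 0.0226 j6 -1.593
```

View pics/w2.png

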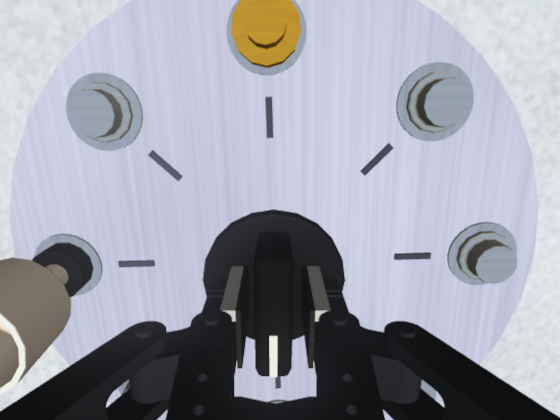

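Request:
servo_tool(increments=[{"slide": [0, 0, 0.002], "spin": 0}, {"slide": [0, 0, 0.002], "spin": 0}, {"slide": [0, 0, 0], "spin": 0}, {"slide": [0, 0, 0], "spin": 0}], hand=0.2)

```text
clock: 5.15
position: [0.5717, -0.1088, 0.0741]
ee_rot: [-0.0, 0.142, 0.99, -0.0]
contact_force: [0.4, 0.8, -0.5]
width: 0.0167
```

Request:
servo_tool(increments=[{"slide": [0, 0, 0.001], "spin": 0}, {"slide": [0, 0, 0], "spin": 0}])

```text
clock: 5.35
position: [0.5718, -0.1088, 0.0732]
ee_rot: [-0.0, 0.142, 0.99, -0.0]
contact_force: [0.6, 0.8, 0.3]
width: 0.0171
```

Request:
servo_tool(increments=[{"slide": [0, 0, 0.001], "spin": 0}, {"slide": [0, 0, 0], "spin": 0}])

```text
clock: 5.55
position: [0.5717, -0.1088, 0.0722]
ee_rot: [-0.0, 0.142, 0.99, -0.0]
contact_force: [-0.0, -0.8, 0.3]
width: 0.0174
```

Request:
servo_tool(increments=[{"slide": [0, 0, 0.001], "spin": 0}, {"slide": [0, 0, 0], "spin": 0}])

```text
clock: 5.75
position: [0.5717, -0.1087, 0.0712]
ee_rot: [-0.0, 0.142, 0.99, -0.0]
contact_force: [-1.1, 0.6, -0.0]
width: 0.0172
```

Request:
servo_tool(increments=[{"slide": [0, 0, 0.001], "spin": 0}, {"slide": [0, 0, 0], "spin": 0}])

```text
clock: 5.95
position: [0.5719, -0.1088, 0.0703]
ee_rot: [0.0, 0.142, 0.99, -0.0]
contact_force: [-0.0, -0.1, -1.0]
width: 0.0173
```

Request:
servo_tool(increments=[{"slide": [0, 0, 0.001], "spin": 0}, {"slide": [0, 0, 0], "spin": 0}])

```text
clock: 6.15
position: [0.572, -0.1088, 0.0698]
ee_rot: [0.0, 0.142, 0.99, -0.0]
contact_force: [-0.6, 0.2, 4.6]
width: 0.0171
```

Request:
servo_tool(increments=[{"slide": [0, 0, 0.001], "spin": 0}, {"slide": [0, 0, 0], "spin": 0}])

```text
clock: 6.35
position: [0.5721, -0.1088, 0.0688]
ee_rot: [0.0, 0.142, 0.99, -0.0]
contact_force: [-0.5, 0.7, 5.1]
width: 0.0172
```

Request:
servo_tool(increments=[{"slide": [0, 0, 0.001], "spin": 0}, {"slide": [0, 0, 0], "spin": 0}])

```text
clock: 6.55
position: [0.5721, -0.1089, 0.0679]
ee_rot: [0.0, 0.142, 0.99, -0.0]
contact_force: [-1.4, 0.1, 5.9]
width: 0.0168
```

Request:
servo_tool(increments=[{"slide": [0, 0, 0], "spin": 0}, {"slide": [0, 0, 0], "spin": 0}, {"slide": [0, 0, 0], "spin": 0}, {"slide": [0, 0, 0], "spin": 0}], hand=0.13, newtons=20)

```text
clock: 6.95
position: [0.572, -0.1092, 0.068]
ee_rot: [0.0, 0.142, 0.99, -0.0]
contact_force: [-1.9, -0.8, 7.2]
width: 0.0136
```

```bash
python3 -c "
from h import *
rep()"
```

```text
t 6.95 p [ 0.572  -0.1092  0.068 ] xax [-0.959  0.282 -0.001] yaw 163.63 zax [ 0.001 -0.001 -1.   ] F [-1.94 -0.82  7.16] M [-0.127  0.203 -0.096] w 0.0136 j6 -1.592
```

Request:
servo_tool(increments=[{"slide": [0, 0, 0.0015], "spin": 0}, {"slide": [0, 0, 0.0015], "spin": 0}, {"slide": [0, 0, 0.001], "spin": 0}, {"slide": [0, 0, 0], "spin": 0}, {"slide": [0, 0, 0], "spin": 0}])

```text
clock: 7.45
position: [0.5721, -0.1092, 0.0646]
ee_rot: [0.001, 0.142, 0.99, -0.0]
contact_force: [-2.5, 0.2, 9.5]
width: 0.0137
```

```bash
python3 -c "
from h import *
rep()"
```

```text
t 7.45 p [ 0.5721 -0.1092  0.0646] xax [-0.959  0.282 -0.001] yaw 163.63 zax [ 0.001 -0.001 -1.   ] F [-2.45  0.23  9.48] M [-0.076  0.386 -0.07 ] w 0.0137 j6 -1.592
```

Request:
servo_tool(increments=[{"slide": [0, 0, 0.001], "spin": 0}, {"slide": [0, 0, 0.0005], "spin": 0}, {"slide": [0, 0, 0], "spin": 3}, {"slide": [0, 0, 0], "spin": 3}, {"slide": [0, 0, 0], "spin": 3}, {"slide": [0, 0, 0], "spin": 3}, {"slide": [0, 0, 0], "spin": 0}])

```text
clock: 8.15
position: [0.5722, -0.1089, 0.0634]
ee_rot: [0.001, 0.245, 0.969, -0.0]
contact_force: [-2.5, 0.4, 11.4]
width: 0.0135
```

```bash
python3 -c "
from h import *
rep()"
```

```text
t 8.15 p [ 0.5722 -0.1089  0.0634] xax [-0.879  0.476 -0.002] yaw 151.58 zax [ 0.002 -0.001 -1.   ] F [-2.54  0.37 11.39] M [ 0.143  0.379 -0.03 ] w 0.0135 j6 -1.382
```

Request:
servo_tool(increments=[{"slide": [0, 0, 0], "spin": 2}, {"slide": [0, 0, 0], "spin": 2}, {"slide": [0, 0, 0], "spin": 2}, {"slide": [0, 0, 0], "spin": 0}])

```text
clock: 8.55
position: [0.5724, -0.1087, 0.0634]
ee_rot: [0.001, 0.296, 0.955, 0.0]
contact_force: [-1.7, 1.0, 10.4]
width: 0.0139
```

```bash
python3 -c "
from h import *
rep()
im=eyes.get_image('wrist'); cv2.imwrite('pics/w3.png',im)"
```

```text
t 8.55 p [ 0.5724 -0.1087  0.0634] xax [-0.825  0.565 -0.002] yaw 145.6 zax [ 0.002 -0.    -1.   ] F [-1.74  1.02 10.43] M [ 0.307  0.354 -0.059] w 0.0139 j6 -1.278
```

View pics/w3.png

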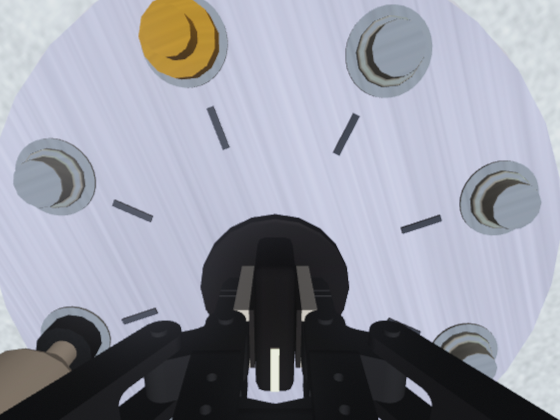

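Request:
servo_tool(increments=[{"slide": [0, 0, 0], "spin": 4}, {"slide": [0, 0, 0], "spin": 4}, {"slide": [0, 0, 0], "spin": 4}, {"slide": [0, 0, 0], "spin": 4}, {"slide": [0, 0, 0], "spin": 4}, {"slide": [0, 0, 0], "spin": 4}, {"slide": [0, 0, 0], "spin": 4}])

```text
clock: 9.3
position: [0.5731, -0.1083, 0.0635]
ee_rot: [0.001, 0.519, 0.855, 0.001]
contact_force: [-1.0, 3.4, 10.4]
width: 0.0138
```

```bash
python3 -c "
from h import *
rep()"
```

```text
t 9.3 p [ 0.5731 -0.1083  0.0635] xax [-0.461  0.887 -0.001] yaw 117.45 zax [ 0.003  0.    -1.   ] F [-0.98  3.38 10.43] M [0.563 0.088 0.028] w 0.0138 j6 -0.787
```

Request:
servo_tool(increments=[{"slide": [0, 0, 0], "spin": 4}, {"slide": [0, 0, 0], "spin": 4}, {"slide": [0, 0, 0], "spin": 4}, {"slide": [0, 0, 0], "spin": 4}, {"slide": [0, 0, 0], "spin": 4}, {"slide": [0, 0, 0], "spin": 4}, {"slide": [0, 0, 0], "spin": 4}, {"slide": [0, 0, 0], "spin": 4}])

```text
clock: 10.1
position: [0.5741, -0.1082, 0.0638]
ee_rot: [0.002, 0.735, 0.678, 0.002]
contact_force: [1.5, 2.8, 10.3]
width: 0.0137
```

```bash
python3 -c "
from h import *
rep()
cv2.imwrite('pics/t4.png',eyes.get_image('top')[140:300,280:480].repeat(3,0).repeat(3,1));cv2.imwrite('pics/w4.png',eyes.get_image('wrist'))"
```

```text
t 10.1 p [ 0.5741 -0.1082  0.0638] xax [0.08  0.997 0.001] yaw 85.44 zax [ 0.005  0.001 -1.   ] F [ 1.55  2.84 10.25] M [ 0.638 -0.177  0.086] w 0.0137 j6 -0.228
```

View pics/w4.png

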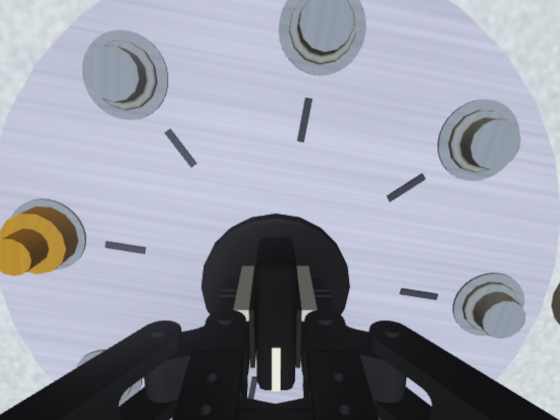

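Request:
servo_tool(increments=[{"slide": [0, 0, 0], "spin": 0}, {"slide": [0, 0, 0], "spin": 0}, {"slide": [0, 0, 0], "spin": 0}, {"slide": [0, 0, -0.001], "spin": 0}, {"slide": [0, 0, -0.001], "spin": 0}, {"slide": [0, 0, -0.0015], "spin": 0}, {"slide": [0, 0, 0], "spin": 0}], hand=0.18)

```text
clock: 10.9
position: [0.5732, -0.1087, 0.0661]
ee_rot: [0.001, 0.734, 0.68, 0.001]
contact_force: [1.4, 2.1, 6.2]
width: 0.0153
```

```bash
python3 -c "
from h import *
rep()"
```

```text
t 10.9 p [ 0.5732 -0.1087  0.0661] xax [0.076 0.997 0.   ] yaw 85.61 zax [ 0.003 -0.    -1.   ] F [1.43 2.09 6.19] M [ 0.296 -0.353  0.017] w 0.0153 j6 -0.231
```

Request:
servo_tool(increments=[{"slide": [0, 0, -0.0005], "spin": 0}, {"slide": [0, 0, 0], "spin": 0}, {"slide": [0, 0, 0], "spin": 0}])

```text
clock: 11.2
position: [0.573, -0.1087, 0.0662]
ee_rot: [0.001, 0.734, 0.68, 0.001]
contact_force: [3.3, 2.2, 4.6]
width: 0.0154
```

```bash
python3 -c "
from h import *
rep()
cv2.imwrite('pics/w5.png',eyes.get_image('wrist'))"
```

```text
t 11.2 p [ 0.573  -0.1087  0.0662] xax [0.076 0.997 0.   ] yaw 85.61 zax [ 0.002 -0.    -1.   ] F [3.31 2.16 4.63] M [ 0.347 -0.668  0.027] w 0.0154 j6 -0.231
```

View pics/w5.png

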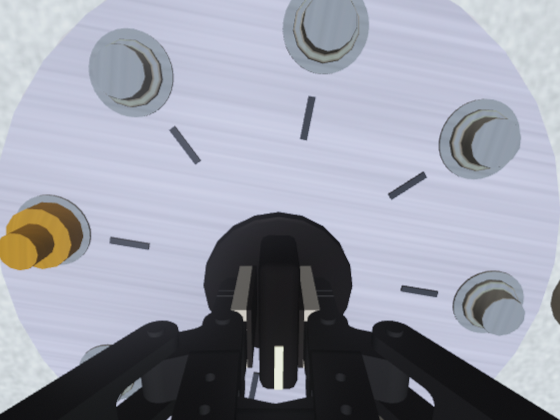

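Request:
servo_tool(increments=[{"slide": [0, 0.001, 0], "spin": 0}, {"slide": [0, 0.0005, 0], "spin": 0}, {"slide": [0, 0, 0], "spin": 0}, {"slide": [0, 0, 0], "spin": 0}])

```text
clock: 11.65
position: [0.5733, -0.1087, 0.0661]
ee_rot: [-0.0, 0.734, 0.68, 0.0]
contact_force: [1.2, 2.3, 6.2]
width: 0.0152
```

```bash
python3 -c "
from h import *
rep()"
```

```text
t 11.65 p [ 0.5733 -0.1087  0.0661] xax [0.076 0.997 0.   ] yaw 85.63 zax [-0.  0. -1.] F [1.25 2.31 6.17] M [ 0.392 -0.397  0.051] w 0.0152 j6 -0.231
```

Request:
servo_tool(increments=[{"slide": [0, 0, -0.001], "spin": 0}, {"slide": [0, 0, 0], "spin": 0}, {"slide": [0, 0, 0], "spin": 0}])

```text
clock: 11.95
position: [0.573, -0.1088, 0.0664]
ee_rot: [-0.0, 0.734, 0.68, -0.0]
contact_force: [2.0, 1.5, 1.4]
width: 0.0155
```

```bash
python3 -c "
from h import *
rep()"
```

```text
t 11.95 p [ 0.573  -0.1088  0.0664] xax [0.076 0.997 0.   ] yaw 85.63 zax [-0.001  0.    -1.   ] F [2.   1.51 1.38] M [ 0.202 -0.47  -0.018] w 0.0155 j6 -0.231
```

Request:
servo_tool(increments=[{"slide": [0, 0, -0.001], "spin": 0}, {"slide": [0, 0.001, 0], "spin": 0}, {"slide": [0, 0, 0], "spin": 1}, {"slide": [0, 0, 0], "spin": 0}])

```text
clock: 12.35
position: [0.5733, -0.109, 0.0674]
ee_rot: [-0.001, 0.74, 0.673, -0.001]
contact_force: [0.1, 0.5, 0.2]
width: 0.0155
```

```bash
python3 -c "
from h import *
rep()"
```

```text
t 12.35 p [ 0.5733 -0.109   0.0674] xax [ 0.094  0.996 -0.   ] yaw 84.61 zax [-0.002  0.    -1.   ] F [0.07 0.47 0.15] M [0.027 0.01  0.047] w 0.0155 j6 -0.212
```

Request:
servo_tool(increments=[{"slide": [0, 0, 0], "spin": 1}, {"slide": [0, 0, 0], "spin": 1}, {"slide": [0, 0, 0], "spin": 1}, {"slide": [0, 0, 0], "spin": 0}])

```text
clock: 12.75
position: [0.5741, -0.1089, 0.0678]
ee_rot: [-0.0, 0.757, 0.653, -0.0]
contact_force: [-0.4, -0.2, -0.5]
width: 0.0151
```

Request:
servo_tool(increments=[{"slide": [0, 0, 0], "spin": 1}, {"slide": [0, 0, 0], "spin": 0}, {"slide": [0, 0, 0], "spin": 0}])

```text
clock: 13.05
position: [0.5743, -0.109, 0.0678]
ee_rot: [0.0, 0.762, 0.647, -0.0]
contact_force: [0.6, -0.4, -0.4]
width: 0.0154
```

```bash
python3 -c "
from h import *
rep()"
```

```text
t 13.05 p [ 0.5743 -0.109   0.0678] xax [ 0.163  0.987 -0.   ] yaw 80.64 zax [-0. -0. -1.] F [ 0.59 -0.44 -0.42] M [ 0.021 -0.032  0.119] w 0.0154 j6 -0.143
```

Request:
servo_tool(increments=[{"slide": [0, 0, 0], "spin": 1}, {"slide": [0, 0, 0], "spin": 0}, {"slide": [0, 0, 0], "spin": 0}])

```text
clock: 13.35
position: [0.5744, -0.109, 0.0678]
ee_rot: [0.0, 0.768, 0.64, -0.0]
contact_force: [-0.1, 0.1, -0.1]
width: 0.0154
```

Request:
servo_tool(increments=[{"slide": [0, 0, 0], "spin": 1}, {"slide": [0, 0, 0], "spin": 0}, {"slide": [0, 0, 0], "spin": 0}])

```text
clock: 13.65
position: [0.5743, -0.109, 0.0678]
ee_rot: [0.0, 0.774, 0.634, -0.0]
contact_force: [0.7, 0.3, 0.1]
width: 0.0151
```

```bash
python3 -c "
from h import *
rep()"
```

```text
t 13.65 p [ 0.5743 -0.109   0.0678] xax [ 0.197  0.98  -0.   ] yaw 78.62 zax [ 0. -0. -1.] F [0.65 0.32 0.09] M [-0.003 -0.022  0.221] w 0.0151 j6 -0.108
```

Request:
servo_tool(increments=[{"slide": [0, 0, 0], "spin": 1}, {"slide": [0, 0, 0], "spin": 0}, {"slide": [0, 0, 0], "spin": 0}])

```text
clock: 13.95
position: [0.5744, -0.109, 0.0678]
ee_rot: [0.0, 0.779, 0.627, 0.0]
contact_force: [0.2, -0.2, -2.0]
width: 0.0154
```

```bash
python3 -c "
from h import *
rep()"
```

```text
t 13.95 p [ 0.5744 -0.109   0.0678] xax [ 0.214  0.977 -0.   ] yaw 77.63 zax [ 0. -0. -1.] F [ 0.22 -0.23 -1.98] M [-0.078 -0.052  0.186] w 0.0154 j6 -0.091
```

Request:
servo_tool(increments=[{"slide": [0, 0, 0], "spin": 1}, {"slide": [0, 0, 0], "spin": 0}, {"slide": [0, 0, 0], "spin": 0}])

```text
clock: 14.25
position: [0.5744, -0.109, 0.0678]
ee_rot: [0.0, 0.785, 0.62, -0.0]
contact_force: [0.8, -0.2, -0.2]
width: 0.0153
```

```bash
python3 -c "
from h import *
rep()
cv2.imwrite('pics/w6.png',eyes.get_image('wrist'))"
```

```text
t 14.25 p [ 0.5744 -0.109   0.0678] xax [ 0.231  0.973 -0.   ] yaw 76.63 zax [ 0. -0. -1.] F [ 0.82 -0.2  -0.22] M [-0.034 -0.1    0.186] w 0.0153 j6 -0.073
```

View pics/w6.png

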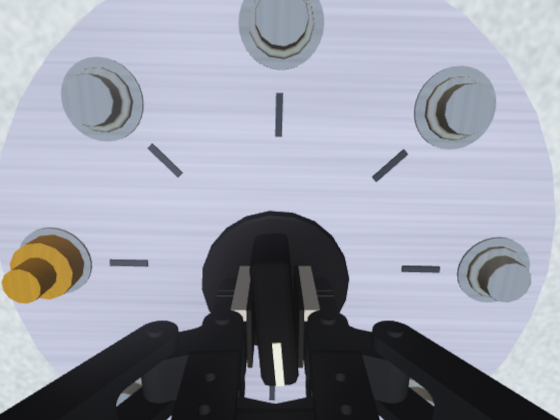

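Request:
servo_tool(increments=[{"slide": [0, 0, 0], "spin": 1}, {"slide": [0, 0, 0], "spin": 0}, {"slide": [0, 0, 0], "spin": 0}])

```text
clock: 14.6
position: [0.5744, -0.109, 0.0678]
ee_rot: [0.0, 0.79, 0.613, -0.0]
contact_force: [1.2, -0.7, -1.1]
width: 0.0153
```

```bash
python3 -c "
from h import *
rep()"
```

```text
t 14.6 p [ 0.5744 -0.109   0.0678] xax [ 0.248  0.969 -0.   ] yaw 75.63 zax [ 0. -0. -1.] F [ 1.16 -0.71 -1.1 ] M [-0.08  -0.147  0.211] w 0.0153 j6 -0.056
```

Request:
servo_tool(increments=[{"slide": [0, 0, 0], "spin": 1}, {"slide": [0, 0, 0], "spin": 0}, {"slide": [0, 0, 0], "spin": 0}])

```text
clock: 14.9
position: [0.5744, -0.109, 0.0678]
ee_rot: [0.0, 0.795, 0.606, 0.0]
contact_force: [0.7, -0.5, -1.3]
width: 0.0151
```

```bash
python3 -c "
from h import *
rep()"
```

```text
t 14.9 p [ 0.5744 -0.109   0.0678] xax [ 0.265  0.964 -0.   ] yaw 74.63 zax [ 0. -0. -1.] F [ 0.65 -0.51 -1.32] M [-0.069 -0.157  0.227] w 0.0151 j6 -0.038
```

Request:
servo_tool(increments=[{"slide": [0, 0, 0], "spin": 1}, {"slide": [0, 0, 0], "spin": 0}, {"slide": [0, 0, 0], "spin": 0}])

```text
clock: 15.2
position: [0.5743, -0.109, 0.0678]
ee_rot: [0.0, 0.801, 0.599, 0.0]
contact_force: [1.5, -1.4, -0.7]
width: 0.0153
```

```bash
python3 -c "
from h import *
rep()"
```

```text
t 15.2 p [ 0.5743 -0.109   0.0678] xax [ 0.282  0.959 -0.   ] yaw 73.63 zax [ 0. -0. -1.] F [ 1.54 -1.4  -0.74] M [-0.039 -0.207  0.128] w 0.0153 j6 -0.021
```

Request:
servo_tool(increments=[{"slide": [0, 0, 0], "spin": 1}, {"slide": [0, 0, 0], "spin": 0}, {"slide": [0, 0, 0], "spin": 0}])

```text
clock: 15.5
position: [0.5744, -0.109, 0.0679]
ee_rot: [0.0, 0.806, 0.592, 0.0]
contact_force: [0.1, -0.6, 0.3]
width: 0.0153
```

```bash
python3 -c "
from h import *
rep()"
```

```text
t 15.5 p [ 0.5744 -0.109   0.0679] xax [ 0.299  0.954 -0.   ] yaw 72.62 zax [ 0. -0. -1.] F [ 0.08 -0.62  0.33] M [-0.047 -0.176  0.173] w 0.0153 j6 -0.003
```

Request:
servo_tool(increments=[{"slide": [0, 0, 0], "spin": 1}, {"slide": [0, 0, 0], "spin": 0}, {"slide": [0, 0, 0], "spin": 0}])

```text
clock: 15.8
position: [0.5744, -0.109, 0.0679]
ee_rot: [0.0, 0.811, 0.585, 0.0]
contact_force: [1.4, 0.0, 0.1]
width: 0.0161
```

```bash
python3 -c "
from h import *
rep()"
```

```text
t 15.8 p [ 0.5744 -0.109   0.0679] xax [ 0.315  0.949 -0.   ] yaw 71.63 zax [ 0. -0. -1.] F [1.39 0.04 0.11] M [-0.095 -0.128  0.142] w 0.0161 j6 0.014
```

Request:
servo_tool(increments=[{"slide": [0, 0, 0], "spin": 1}, {"slide": [0, 0, 0], "spin": 0}, {"slide": [0, 0, 0], "spin": 0}])

```text
clock: 16.1
position: [0.5744, -0.109, 0.0679]
ee_rot: [0.0, 0.816, 0.578, 0.0]
contact_force: [0.8, -0.6, 1.3]
width: 0.0153
```

```bash
python3 -c "
from h import *
rep()
cv2.imwrite('pics/w7.png',eyes.get_image('wrist'))"
```

```text
t 16.1 p [ 0.5744 -0.109   0.0679] xax [ 0.332  0.943 -0.   ] yaw 70.63 zax [ 0. -0. -1.] F [ 0.8  -0.56  1.29] M [-0.064 -0.232  0.195] w 0.0153 j6 0.032
```

View pics/w7.png

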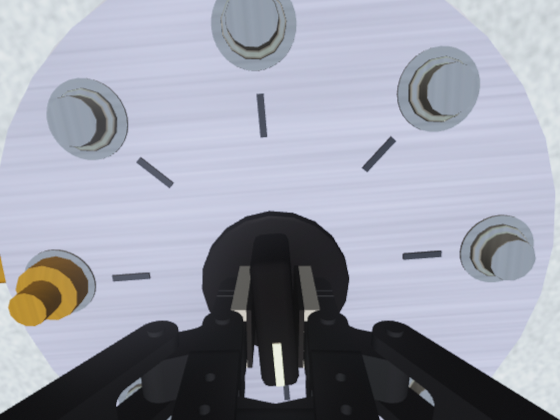

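Request:
servo_tool(increments=[{"slide": [0, 0, 0], "spin": 1}, {"slide": [0, 0, 0], "spin": 0}, {"slide": [0, 0, 0], "spin": 0}])

```text
clock: 16.45
position: [0.5744, -0.1089, 0.0679]
ee_rot: [0.0, 0.821, 0.571, 0.0]
contact_force: [1.1, -0.5, 2.0]
width: 0.0157
```

```bash
python3 -c "
from h import *
rep()"
```

```text
t 16.45 p [ 0.5744 -0.1089  0.0679] xax [0.348 0.937 0.   ] yaw 69.62 zax [ 0. -0. -1.] F [ 1.06 -0.54  2.04] M [-0.026 -0.152  0.093] w 0.0157 j6 0.049
```

Request:
servo_tool(increments=[{"slide": [0, 0, 0], "spin": 1}, {"slide": [0, 0, 0], "spin": 0}, {"slide": [0, 0, 0], "spin": 0}])

```text
clock: 16.75
position: [0.5744, -0.1089, 0.068]
ee_rot: [0.0, 0.826, 0.564, 0.0]
contact_force: [2.4, 0.3, 3.3]
width: 0.0155
```

```bash
python3 -c "
from h import *
rep()"
```

```text
t 16.75 p [ 0.5744 -0.1089  0.068 ] xax [0.365 0.931 0.   ] yaw 68.62 zax [ 0.  0. -1.] F [2.41 0.27 3.26] M [ 0.016 -0.097  0.066] w 0.0155 j6 0.067
```

Request:
servo_tool(increments=[{"slide": [0, 0, 0], "spin": -1}, {"slide": [0, 0, 0], "spin": -1}, {"slide": [0, 0, 0], "spin": -1}, {"slide": [0, 0, 0], "spin": 0}, {"slide": [0, 0, 0], "spin": 0}])

```text
clock: 17.25
position: [0.5739, -0.1089, 0.0674]
ee_rot: [-0.0, 0.811, 0.585, -0.0]
contact_force: [-0.5, -0.0, 0.1]
width: 0.0153
```

```bash
python3 -c "
from h import *
rep()
cv2.imwrite('pics/w8.png',eyes.get_image('wrist'))"
```

```text
t 17.25 p [ 0.5739 -0.1089  0.0674] xax [ 0.315  0.949 -0.   ] yaw 71.63 zax [-0.001  0.    -1.   ] F [-0.5  -0.01  0.08] M [-0.084 -0.083  0.008] w 0.0153 j6 0.014
```

View pics/w8.png

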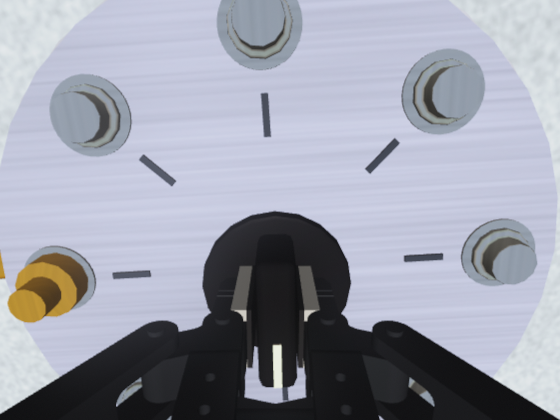

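Request:
servo_tool(increments=[{"slide": [0, 0.0005, 0], "spin": 1}, {"slide": [0, 0, 0], "spin": 1}, {"slide": [0, 0, 0], "spin": 1}, {"slide": [0, 0, 0], "spin": 1}, {"slide": [0, 0, 0], "spin": 0}, {"slide": [0, 0, 0], "spin": 0}])

```text
clock: 17.9
position: [0.5747, -0.1088, 0.0684]
ee_rot: [-0.0, 0.831, 0.556, 0.0]
contact_force: [-0.6, 1.5, 4.5]
width: 0.0159
```

```bash
python3 -c "
from h import *
rep()"
```

```text
t 17.9 p [ 0.5747 -0.1088  0.0684] xax [0.381 0.925 0.   ] yaw 67.62 zax [ 0.  0. -1.] F [-0.55  1.5   4.48] M [0.25  0.267 0.055] w 0.0159 j6 0.084
```

Request:
servo_tool(increments=[{"slide": [0, 0, 0], "spin": 1}, {"slide": [0, 0, 0], "spin": 0}, {"slide": [0, 0, 0], "spin": 0}])

```text
clock: 18.2
position: [0.5748, -0.1089, 0.0685]
ee_rot: [-0.0, 0.836, 0.549, 0.0]
contact_force: [-1.2, 1.6, 4.8]
width: 0.0152
```

```bash
python3 -c "
from h import *
rep()"
```

```text
t 18.2 p [ 0.5748 -0.1089  0.0685] xax [0.397 0.918 0.   ] yaw 66.63 zax [ 0.  0. -1.] F [-1.22  1.61  4.82] M [0.279 0.274 0.01 ] w 0.0152 j6 0.101
```

Request:
servo_tool(increments=[{"slide": [0, 0, 0], "spin": -1}, {"slide": [0, 0, 0], "spin": -1}, {"slide": [0, 0, 0], "spin": -1}, {"slide": [0, 0, 0], "spin": 0}, {"slide": [0, 0, 0], "spin": 0}])

```text
clock: 18.7
position: [0.5751, -0.1088, 0.0686]
ee_rot: [0.0, 0.821, 0.571, 0.001]
contact_force: [-1.1, 1.5, 6.4]
width: 0.0155
```

```bash
python3 -c "
from h import *
rep()"
```

```text
t 18.7 p [ 0.5751 -0.1088  0.0686] xax [0.348 0.937 0.001] yaw 69.61 zax [ 0.001  0.    -1.   ] F [-1.15  1.48  6.35] M [ 0.319  0.158 -0.007] w 0.0155 j6 0.049
```

Request:
servo_tool(increments=[{"slide": [0, 0, -0.001], "spin": 0}, {"slide": [0, 0, -0.001], "spin": 0}, {"slide": [0, 0, 0], "spin": 0}, {"slide": [0, 0, 0], "spin": 0}])

```text
clock: 19.1
position: [0.575, -0.1089, 0.07]
ee_rot: [0.0, 0.821, 0.571, 0.0]
contact_force: [-0.4, 1.7, 3.4]
width: 0.0151
```

```bash
python3 -c "
from h import *
rep()
cv2.imwrite('pics/w9.png',eyes.get_image('wrist'))"
```

```text
t 19.1 p [ 0.575  -0.1089  0.07  ] xax [0.348 0.937 0.   ] yaw 69.62 zax [ 0.001  0.    -1.   ] F [-0.4   1.72  3.44] M [ 0.385  0.057 -0.018] w 0.0151 j6 0.049
```

View pics/w9.png

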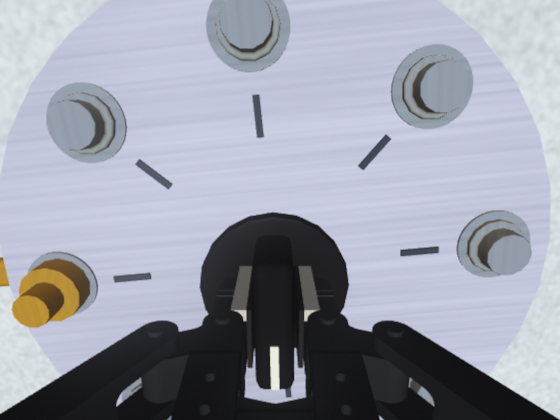

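Request:
servo_tool(increments=[{"slide": [0, 0, -0.001], "spin": 0}, {"slide": [0, 0, -0.001], "spin": 0}, {"slide": [0, 0, 0], "spin": 0}, {"slide": [0, 0, 0], "spin": 0}])

```text
clock: 19.55
position: [0.5745, -0.1094, 0.0714]
ee_rot: [-0.0, 0.821, 0.571, -0.0]
contact_force: [-0.2, 0.7, -0.8]
width: 0.0152
```

```bash
python3 -c "
from h import *
rep()"
```

```text
t 19.55 p [ 0.5745 -0.1094  0.0714] xax [ 0.348  0.937 -0.001] yaw 69.63 zax [-0.001 -0.    -1.   ] F [-0.19  0.73 -0.76] M [-0.021  0.004 -0.027] w 0.0152 j6 0.049
```

Request:
servo_tool(increments=[{"slide": [0, 0, 0], "spin": 0}, {"slide": [0, 0, 0], "spin": 0}, {"slide": [0, 0, 0], "spin": 0}, {"slide": [0, 0, -0.01], "spin": 0}, {"slide": [0, 0, -0.03], "spin": 0}, {"slide": [0, 0, -0.04], "spin": 0}, {"slide": [0, 0, -0.04], "spin": 0}, {"slide": [0, 0, 0], "spin": 0}], hand=0.6)

```text
clock: 20.35
position: [0.5786, -0.1102, 0.199]
ee_rot: [0.005, 0.821, 0.571, 0.004]
contact_force: [0.2, 1.2, -0.3]
width: 0.0513
```

```bash
python3 - <<'E'
from h import *
rep()
cv2.imwrite('pics/w10.png',eyes.get_image('wrist'))
E
```

```text
t 20.35 p [ 0.5786 -0.1102  0.199 ] xax [0.348 0.938 0.001] yaw 69.64 zax [ 0.013 -0.004 -1.   ] F [ 0.19  1.19 -0.27] M [-0.027  0.001 -0.012] w 0.0513 j6 0.049
```

View pics/w10.png

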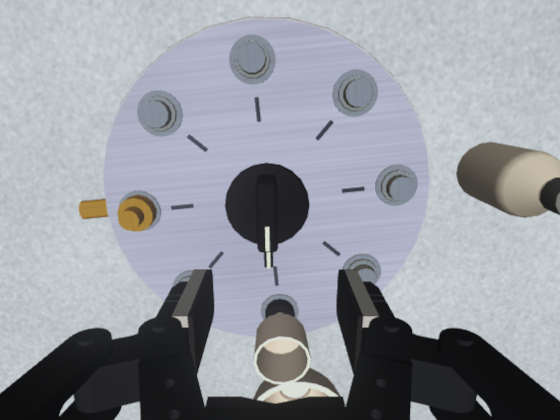

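Request:
servo_tool(increments=[{"slide": [0.03, 0, -0.03], "spin": 0}, {"slide": [0.04, 0, -0.02], "spin": 0}, {"slide": [0.04, 0, 0], "spin": 0}, {"slide": [0.04, 0, 0], "spin": 0}, {"slide": [0.04, 0, 0], "spin": 0}, {"slide": [0.04, 0, 0], "spin": 0}, {"slide": [0, 0, 0], "spin": 0}, {"slide": [0, 0, 0], "spin": 0}])

```text
clock: 21.2
position: [0.6542, 0.1072, 0.2404]
ee_rot: [-0.0, 0.82, 0.572, -0.001]
contact_force: [-0.1, -0.4, -1.1]
width: 0.0513
```

```bash
python3 - <<'E'
from h import *
rep()
im=eyes.get_image('top');cv2.imwrite('pics/t11.png',cv2.resize(im[110:290,230:490],None,fx=3,fy=3,interpolation=cv2.INTER_CUBIC))
E
```

```text
t 21.2 p [0.6542 0.1072 0.2404] xax [ 0.346  0.938 -0.002] yaw 69.74 zax [-0.003 -0.001 -1.   ] F [-0.13 -0.37 -1.08] M [ 0.028 -0.006  0.036] w 0.0513 j6 0.412
```

View pics/t11.png

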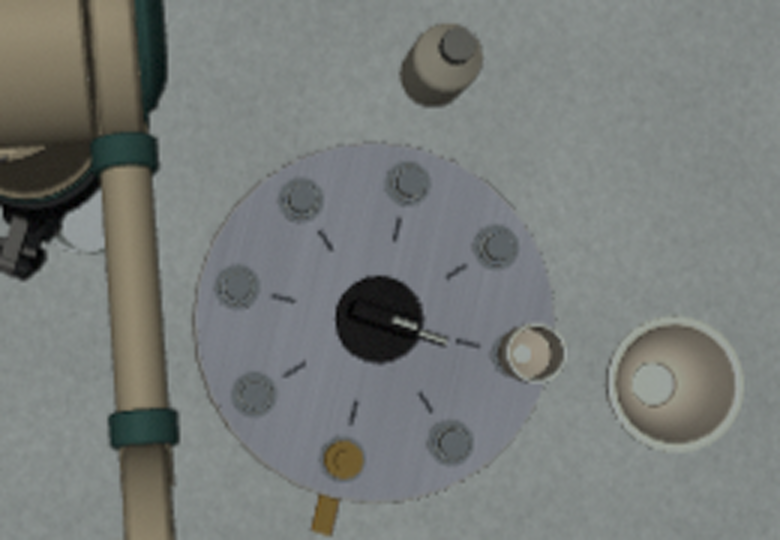

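```bash
python3 -c "
from h import *
rep()
print(manip.sign_off())"
```

```text
t 21.25 p [0.6541 0.1062 0.2407] xax [ 0.347  0.938 -0.002] yaw 69.67 zax [-0.002 -0.001 -1.   ] F [ 0.15 -0.66 -0.23] M [0.036 0.017 0.003] w 0.0515 j6 0.412
the job is handed in; nothing more can be done
None
```

I set the selector to the funnel's station and handed the job in after about 21 s. The hand-in returned no verdict.

**What I did**
- The funnel is at 270°, so the shorter way round was clockwise.
- I gripped the bar with the fingertips resting on the flange, pressed the knob about 7 mm down and turned it about 78°.
- I then loosened the grip, lifted the fingertips just off the flange, and turned on in 1° steps until the knob popped up into the slot, about 5° past the station.

**Last checks**
- **Height:** as I lifted off, the flange was still pushing with 3.4 N at 70.0 mm. At the start, fully up, it first pushed back at 69.8 mm, so I take it as fully up. I did not touch it again after letting go.
- **Direction:** the wrist and top pictures show the pointer about 5° past the station. That puts the aim point about 9 mm from the funnel's axis, against the 24 mm allowed.
- **Bystanders:** the bottle and mortar stand where they did by eye. In the last top picture the arm covered the beaker's place, so I did not check the beaker there.
- **Robot:** it is clear of everything, with the force reading near zero.

**Disagreements**
- My first estimate of the knob's axis, from the wrist camera, was about 3 mm off in x. The top camera had it right, and I corrected it during the search.
- One earlier rise in force that looked like the pop was only finger friction. I backed off, confirmed the knob was still down, and carried on.

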